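# Report a stray screwdriver at the tool check

### The arm

A 7-joint arm with a two-finger parallel gripper is mounted at the origin on the work surface. World frame = base frame: x ahead of the robot, y to its left, z up, the work surface at z = 0. Lengths are in m, angles in rad, forces in N, time in s.
With the tool pointing down it reaches from about 0.425 to 0.925 m from the base axis. Payload 6.8 kg.
Tool frame: the origin (TCP) lies between the finger pads, 19 mm behind the fingertips; this is the grasp point; z points along the fingers, y is the line along which they close (so a half turn about z gives the same grasp; the last joint's range is limited). The gripper opens to 88 mm and grips with 3 to 60 N. Pads are 20 mm wide; open, the fingers measure 115 mm over their backs; the gripper's body (75 mm by 178 mm) begins 61 mm behind the grasp point.
Start: joints at [-1.425, 0.477, 0.022, 1.555, -0.011, 1.109, -0.083], TCP at [0.169, 0.653, 0.241] pointing down, gripper open.
Joint ranges: [-2.96, 2.96], [-0.34, 2.1], [-1.41, 1.46], [0.24, 2.44], [-1.37, 4.51], [0.17, 1.92], [-2.96, 2.96]. Speed limits (rad/s): [2.39, 2.39, 3.14, 3.14, 3.14, 3.14, 3.14].

### API

Orientations are given as a rotation vector (axis times angle).
In Python, from workcell import robot gives the robot as it stands.
- The arm moves only by the shell command python3 -m creep 'ROWS'. ROWS is text: rows parted by semicolons, each of 7 numbers parted by spaces: the turn, a rotation vector about the world's x, y, z as a fraction of full scale, then the shift along the world's x, y, z as a fraction of full scale, then the opening, from 0 (shut) to 1 (fully open). In form: ax ay az tx ty tz gripper; .... A call has exactly 10 rows; each row is the pose to reach, as a shift and turn from the pose commanded when the call began; what a row does not reach only later rows make up. Full scale, the value 1, is 15 cm for a shift and 0.5 rad for a turn. A row lasts 1/10 s, in which the tool goes at most 50 mm and 8.59 degrees, less where a joint would pass 70% of its speed; a pose out of reach is approached as far as the arm can. A call with a number of a shift or a turn outside -1 to 1 is refused whole. A call with a gripper value outside its range is refused whole. The fingers move at their own pace and stop on an object; the grip force is fixed at half the most. Time passes only in rows, so rows that repeat a pose let the fingers close, or fill a call up. It gives the time, the measured TCP pose, the force, the opening and the grip force at its end, in the units of the state.
- robot.get_state(): the state, without advancing time (a new reading comes with each control period).
- robot.camera(name): name is "scene" or "top" or "wrist"; returns the picture (420x560x3 uint8, blue, green, red); there is no depth.
- robot.camera_params(name): a dict with "fx", "fy", "cx", "cy" (pixels), "k1" (the pictures are not rectified: a ray, as slopes to the right and down, at radius r is drawn at 1 + k1 r^2 times it, then the intrinsics apply), "origin" and "attitude" of the camera in the world. Camera axes: x right, y down, z forward; pixel columns grow to the right and rows downward; lengths in m; the calibration is good to about 2 mm. A picture is of the moment at which its call begins: read the wrist's pose just before it. camera_params takes no time and is no camera call; for the wrist camera it gives the pose at the moment of the call.
- robot.sign_off(): hands the job in; it is judged then, once.
The state is a dict: "time": time; "q": joint angles; "joint_vel": joint speeds; "joint_torque": joint torques, N m; "tool_pos": TCP position; "orientation": TCP orientation; "contact_force": force on the tool from outside, world axes, zero at the start; "moment": the same for the moment, N m; "grip_width": opening from 0.0 (shut) to 1.0 (fully open); "grasp_force": force on a finger pad.
Only numpy, scipy, OpenCV 4.12 (cv2) and the standard library are available. Lean on these libraries where they do the work, as an engineer would, in place of code of your own. Each camera call takes 0.05 s, during which the arm holds its last target. There are 200 camera calls.

### The job

The yellow-handled screwdriver has been left out of the tool tray. Show this to your workmate: with the fingertips pointing down, point at the handle of the yellow screwdriver from about 3 cm above it and stay there for three seconds, then point in the same way at the middle of the tray's one empty slot for three seconds, and finally push the red slider of the status strip all the way to the other end of its track to report the tool missing. Touch none of the tools nor the tray, lift nothing, and leave everything else where it is.

Things in the scene. Friction and masses are not known exactly. Their poses are not given: they have to be found in the camera images.
- yellow_driver: The stray screwdriver with a yellow handle (black band), lying flat on the bench, 190 mm long along its x. Origin: on its underside (bench level). The handle, 95 x 30 x 24 mm, runs from x = -92 to +2 mm; the steel blade points to +x, as far as x = +94 mm.
- yellow_driver_handle (a point): Middle of the top of the yellow handle, 24 mm above the bench; x along the screwdriver towards the blade, z up.
- tray: Black foam tool tray, 240 (x) x 275 (y) x 24 mm high, fixed. Four slots along x, 216 x 50 mm, centred at y = -97.5, -32.5, 32.5 and 97.5 mm; yellow floors 10 mm above the bench, ribs between them 24 mm. Three slots hold a tool, no higher than 36 mm above the bench; which one is empty varies. Origin: centre of the underside.
- gap: The empty slot: a bare yellow floor, 212 x 47 mm. Origin: the middle of the slot's floor, 10 mm above the bench; x along the slot, z up.
- red_driver: Screwdriver with a red handle in its slot of the tray, 190 mm long along x, 24 mm thick. Origin: middle of its underside.
- wrench: Steel wrench in its slot of the tray, 180 mm long along x, 12 mm thick at most. Origin: middle of its underside.
- chisel: Chisel with a wooden handle in its slot of the tray, 185 mm long along x, 22 mm thick. Origin: on its underside near the middle.
- status_base: Aluminium track of the status strip, 40 (x) x 170 (y) x 14 mm high, fixed to the bench. Origin: centre of the underside. The red slider runs along it towards the track's own +y, which is its far end; its middle is at y = -60 mm + joint value. It stands on either side of the tray.
- status (a joint): Travel of the red slider in m: 0 at the track's -y end, 0.12 at the far (+y) end stop. It starts between 0 and 0.03. It moves against about 1.5 N of friction and stays where it is left.
- status_top (a point): Middle of the top of the red slider, a block 28 (x) x 20 (along the travel, y) x 40 mm high standing on the track; its top is 54 mm above the bench. Axes as those of the track.
- sanding_roll: Upright roll of blue abrasive, 90 mm across, 100 mm high, behind the tray; leave alone. Origin: centre of its underside.
- jar: Steel jar with a wooden cap, 68 mm across, 90 mm high, behind the tray; leave alone. Origin: centre of its underside.
- offcut: Offcut of pale wood, 100 x 60 x 40 mm, on the left at the back; leave alone. Origin: centre of its underside.
- hammer: Hammer with a wooden handle lying on the right at the back, 270 mm long along its x, 26 mm thick; leave alone. Origin: middle of its underside.
Things that resemble listed ones, but are neither listed nor needed, are in the scene too. Of the things that look like the status_base, the middle-sized one is meant.

How it is judged:
By the outcome, as a careful person would: the job done as asked, in the order asked, and still so for the second after the job is handed in, with the robot touching nothing.
It also fails if it takes over 61 s, if anything falls off the work surface, if the arm or the gripper's body presses on something with over 40 N, if the wrist force passes 120 N, or if a joint passes its speed limit or range.

## Working session

There is one attempt and no reset: what is moved stays moved. The work goes in short steps, Python scripts to look and compute and a shell command to move; the robot and the scene stay as the last step left them, time stands still between calls to the robot, and variables do not carry over. Pictures are saved under pics/ and viewed, at most 10 in all, crops included, and the job is handed in when it is done.

```bash
mkdir -p pics; cat > h.py <<'E'
import numpy as np, cv2
from scipy.spatial.transform import Rotation as R
from workcell import robot
def cast(p,uv,z):
    uv=np.atleast_2d(np.array(uv,float))
    K=np.array([[p['fx'],0,p['cx']],[0,p['fy'],p['cy']],[0,0,1.]])
    d=cv2.undistortPoints(uv[:,None],K,np.array([0,0,0,0,0.]) if 0 else np.zeros(5))[:,0]
    # invert s*(1+k1 s^2)=d
    r=np.linalg.norm(d,axis=1); s=r.copy()
    for _ in range(30): s=r/(1+p['k1']*s*s)
    d=d*(s/np.maximum(r,1e-9))[:,None]
    A=np.array(p['attitude'],float); M=A if A.shape==(3,3) else R.from_rotvec(A).as_matrix()
    w=np.c_[d,np.ones(len(d))]@M.T; o=np.array(p['origin'])
    return o+w*((z-o[2])/w[:,2])[:,None]
E
python3 - <<'E'
from h import *
for n in('top','scene'):
    cv2.imwrite(f'pics/{n}0.png',robot.camera(n)); print(n,robot.camera_params(n))
print(robot.get_state())
E
```

```text
top {'fx': 455.4197145190831, 'fy': 455.4197145190831, 'cx': 277.1396614959776, 'cy': 203.95099012215064, 'k1': -0.02918209426738227, 'origin': array([0.34920277, 0.01381397, 1.26266389]), 'attitude': array([-2.15392241,  2.12230197, -0.18946589])}
scene {'fx': 418.80321589990325, 'fy': 418.80321589990325, 'cx': 279.1162418030989, 'cy': 206.86985851866632, 'k1': -0.13063257641725737, 'origin': array([ 1.18481697, -0.129038  ,  1.10495394]), 'attitude': array([-2.0704507 , -1.6636674 ,  0.46334141])}
{'time': 0.1, 'q': array([-1.42510449,  0.47768644,  0.0223449 ,  1.5562853 , -0.01147533,
        1.10929058, -0.08311315]), 'joint_vel': array([-0.00136231, -0.00049069, -0.00042663, -0.00247338, -0.00118022,
        0.00137032,  0.00032794]), 'joint_torque': array([ 3.69982794e-03, -5.84083986e+01,  1.53950438e+00, -2.73312467e+01,
       -5.42621606e-02,  1.30703216e-02,  5.81124141e-05]), 'tool_pos': array([0.16937038, 0.65291136, 0.24052817]), 'orientation': array([-3.97552398e-01, -3.11627310e+00,  2.41919303e-03]), 'contact_force': array([-0.14354168, -0.373089  ,  0.53371192]), 'moment': array([-0.00250928,  0.03375988,  0.00085313]), 'grasp_force': 0.0, 'grip_width': 1.0019666828915477}
```

View pics/top0.png

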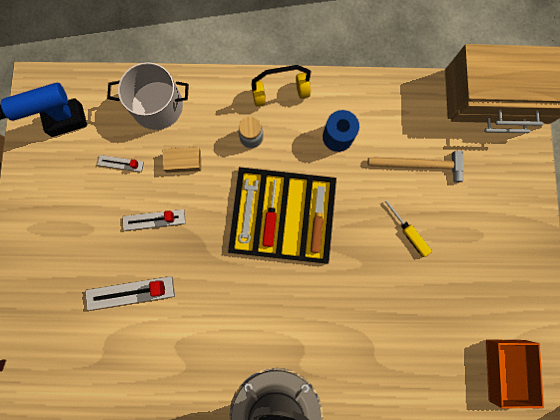

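View pics/scene0.png

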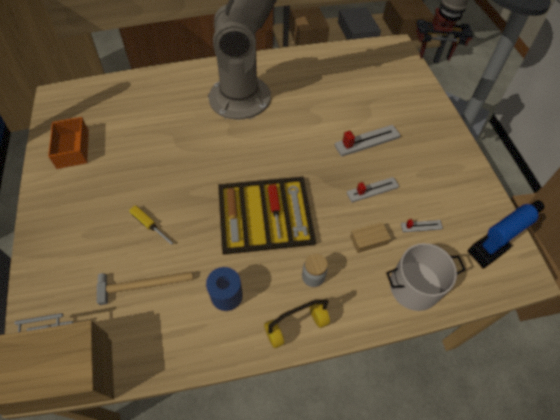

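The top view shows three strips at the left. The middle-sized one is at (153,220), about 64 px long, which fits 170 mm, with its slider at the right end (168,216). The stray driver is at (408,230) with its handle near (418,240), and the empty slot is the third, at (294,217). Next I measure these.

```bash
cat > m.py <<'E'
from h import *
im=cv2.imread('pics/top0.png'); p=robot.camera_params('top'); hsv=cv2.cvtColor(im,cv2.COLOR_BGR2HSV)
ims=cv2.imread('pics/scene0.png'); ps=robot.camera_params('scene'); hs=cv2.cvtColor(ims,cv2.COLOR_BGR2HSV)
def blob(h,lo,hi,box):
    m=cv2.inRange(h,lo,hi); k=np.zeros_like(m); x0,y0,x1,y1=box; k[y0:y1,x0:x1]=m[y0:y1,x0:x1]
    n,l,s,c=cv2.connectedComponentsWithStats(k); i=1+np.argmax(s[1:,4])
    q=np.argwhere(l==i)[:,::-1].astype(np.float32); r=cv2.minAreaRect(q); return s[i,4],c[i],r,cv2.boxPoints(r)
def rep(name,pp,b,z):
    w=cast(pp,b[3],z); c=w.mean(0); e=[w[1]-w[0],w[2]-w[1]]; L=[np.linalg.norm(v) for v in e]; v=e[int(np.argmax(L))]
    print(name,b[0],b[1].round(1),'rectmid',c.round(4),'cent',cast(pp,b[1],z).round(4)[0],'size',np.round(L,3),'axis deg',np.degrees(np.arctan2(v[1],v[0])).round(1))
Y=((20,170,110),(34,255,255)); 
rep('handle top',p,blob(hsv,*Y,(380,195,440,262)),.018)
rep('handle scn',ps,blob(hs,*Y,(120,200,180,250)),.018)
rep('gap top',p,blob(hsv,*Y,(281,170,310,265)),.010)
rep('gap scn',ps,blob(hs,*Y,(243,180,268,250)),.010)
G=((0,0,120),(179,50,255))
rep('track top',p,blob(hsv,*G,(112,200,192,238)),.014)
rep('track scn',ps,blob(hs,(0,0,90),(179,60,255),(340,172,405,205)),.014)
m=((0,150,60),(8,255,255))
b=blob(hsv,*m,(150,200,190,232)); rep('slider top',p,b,.054); print(b[3])
rep('slider scn',ps,blob(hs,*m,(350,178,375,200)),.054)
K=((0,0,0),(179,255,50))
rep('tray',p,blob(hsv,*K,(225,160,340,270)),.024)
rep('base strips big',p,blob(hsv,*G,(75,270,180,315)),.014);rep('small',p,blob(hsv,*G,(90,150,150,175)),.014)
c=np.hstack([cv2.resize(im[190:250,100:200],None,fx=4,fy=4),cv2.resize(im[190:265,375:445],None,fx=4,fy=3.2)[:240]]);cv2.imwrite('pics/crop.png',c)
E
python3 m.py
```

```text
handle top 345 [417.8 240.4] rectmid [ 0.4645 -0.3844  0.018 ] cent [ 0.4641 -0.3847  0.018 ] size [0.028 0.094] axis deg -143.0
handle scn 233 [141.1 216.1] rectmid [ 0.4639 -0.3824  0.018 ] cent [ 0.4645 -0.3823  0.018 ] size [0.03  0.095] axis deg 36.8
gap top 1333 [293.8 217. ] rectmid [ 0.5275 -0.0433  0.01  ] cent [ 0.5252 -0.0431  0.01  ] size [0.215 0.05 ] axis deg -5.2
gap scn 789 [255.3 215.3] rectmid [ 0.5243 -0.0393  0.01  ] cent [ 0.5304 -0.0395  0.01  ] size [0.045 0.209] axis deg -5.8
track top 406 [140.2 220.4] rectmid [0.5081 0.3733 0.014 ] cent [0.5086 0.3813 0.014 ] size [0.114 0.04 ] axis deg -83.3
track scn 421 [373.6 189.3] rectmid [0.5152 0.3453 0.014 ] cent [0.5173 0.3473 0.014 ] size [0.178 0.045] axis deg 98.0
slider top 88 [168.2 215.8] rectmid [0.5178 0.2945 0.054 ] cent [0.517  0.2952 0.054 ] size [0.024 0.024] axis deg -177.0
[[164. 211.]
 [173. 211.]
 [173. 220.]
 [164. 220.]]
slider scn 75 [361.  187.9] rectmid [0.5278 0.2935 0.054 ] cent [0.5287 0.293  0.054 ] size [0.026 0.039] axis deg -7.2
tray 2850 [282.6 214.7] rectmid [ 0.5302 -0.0116  0.024 ] cent [ 0.5291 -0.0115  0.024 ] size [0.239 0.281] axis deg -95.7
base strips big 1149 [123.5 293.3] rectmid [0.3115 0.3994 0.014 ] cent [0.31   0.4141 0.014 ] size [0.237 0.054] axis deg -79.8
small 234 [112.2 161.8] rectmid [0.6732 0.4672 0.014 ] cent [0.6741 0.4715 0.014 ] size [0.029 0.091] axis deg -98.1
```

View pics/crop.png

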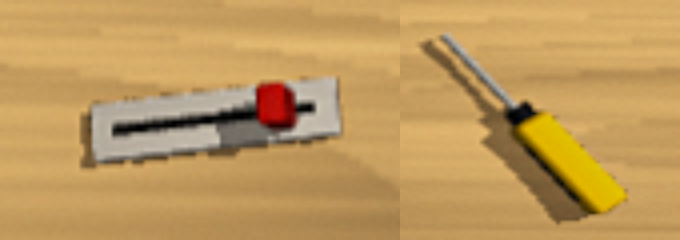

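The crop shows the middle track's corners at about (122.7,215), (124,230.5), (183.5,209) and (185,223) in the full image, with the slider near the right (-y) end. The driver's blade points up-left. I start moving with the gripper closing to a single pointer and yawing about -68°, so the fingers close across the track.

```bash
python3 -m creep '0 0 -.08 .1 -.1 0 0; 0 0 -.16 .2 -.2 0 0; 0 0 -.24 .3 -.3 0 0; 0 0 -.32 .4 -.4 0 0; 0 0 -.4 .5 -.5 0 0; 0 0 -.48 .6 -.6 0 0; 0 0 -.56 .7 -.7 0 0; 0 0 -.64 .8 -.8 0 0; 0 0 -.72 .9 -.9 0 0; 0 0 -.8 1 -1 0 0'; python3 -m creep '0 0 -.08 .1 -.1 0 0; 0 0 -.16 .2 -.2 0 0; 0 0 -.24 .3 -.3 0 0; 0 0 -.32 .4 -.4 0 0; 0 0 -.4 .5 -.5 0 0; 0 0 -.48 .6 -.6 0 0; 0 0 -.56 .7 -.7 0 0; 0 0 -.64 .8 -.8 0 0; 0 0 -.72 .9 -.9 0 0; 0 0 -.8 1 -1 0 0'
```

```text
time: 1.1
tool_pos: [0.3207, 0.5021, 0.2414]
orientation: [-1.014, -2.974, -0.0]
contact_force: [0.4, -0.0, 0.4]
grip_width: 0.133
grasp_force: 0.0
time: 2.1
tool_pos: [0.4707, 0.3521, 0.2414]
orientation: [-1.584, -2.713, -0.0]
contact_force: [0.4, 0.8, 0.2]
grip_width: 0.004
grasp_force: 0.0
```

```bash
python3 - <<'E'
from h import *
p=robot.camera_params('top')
w=cast(p,[(122.7,215.2),(124,230.5),(185.2,223.2),(183.5,209)],.014);print(w.round(4),w.mean(0).round(4))
u=(w[0]+w[1]-w[2]-w[3])/2;print(np.linalg.norm(u),np.degrees(np.arctan2(u[1],u[0])))
E
```

```text
[[0.5222 0.4308 0.014 ]
 [0.4797 0.4243 0.014 ]
 [0.5026 0.2565 0.014 ]
 [0.5422 0.2631 0.014 ]] [0.5117 0.3437 0.014 ]
0.16906749473211508 97.29423168514492
```

```bash

python3 -m creep '0 0 -.08 .02 -.1 0 0; 0 0 -.16 .04 -.2 0 0; 0 0 -.24 .06 -.3 0 0; 0 0 -.32 .08 -.4 0 0; 0 0 -.4 .1 -.5 0 0; 0 0 -.48 .12 -.6 0 0; 0 0 -.56 .14 -.7 0 0; 0 0 -.64 .16 -.8 0 0; 0 0 -.72 .18 -.9 0 0; 0 0 -.78 .2 -1 0 0'
python3 -m creep '0 0 0 0 -.1 0 0; 0 0 0 0 -.2 0 0; 0 0 0 0 -.3 0 0; 0 0 0 0 -.4 0 0; 0 0 0 0 -.5 0 0; 0 0 0 0 -.6 0 0; 0 0 0 0 -.7 0 0; 0 0 0 0 -.8 0 0; 0 0 0 0 -.9 0 0; 0 0 0 0 -1 0 0'
python3 -m creep '0 0 0 0 -.1 0 0; 0 0 0 0 -.2 0 0; 0 0 0 0 -.3 0 0; 0 0 0 0 -.4 0 0; 0 0 0 0 -.5 0 0; 0 0 0 0 -.6 0 0; 0 0 0 0 -.7 0 0; 0 0 0 0 -.8 0 0; 0 0 0 0 -.9 0 0; 0 0 0 0 -1 0 0'
python3 - <<'E'
from h import *
p=robot.camera_params('wrist'); print(p['origin'],p['attitude'])
cv2.imwrite('pics/w1.png',robot.camera('wrist')); s=robot.get_state(); print(s['tool_pos'],s['orientation'],s['q'])
E
```

```text
time: 3.1
tool_pos: [0.4997, 0.2021, 0.2414]
orientation: [2.079, 2.355, 0.0]
contact_force: [0.2, 0.4, -1.1]
grip_width: 0.008
grasp_force: 0.0
time: 4.1
tool_pos: [0.4995, 0.0522, 0.2414]
orientation: [2.076, 2.358, 0.0]
contact_force: [-0.6, -0.3, -0.2]
grip_width: 0.003
grasp_force: 0.0
time: 5.1
tool_pos: [0.4993, -0.0979, 0.2414]
orientation: [2.076, 2.358, 0.0]
contact_force: [0.8, -0.6, -0.3]
grip_width: 0.005
grasp_force: 0.0
[ 0.49158485 -0.02725207  0.38494144] [2.87926014 0.18551171 0.02395466]
[ 0.49903999 -0.10055034  0.24156205] [ 2.07875374e+00  2.35389421e+00 -1.08563646e-03] [-0.44690009  0.22254631  0.61255653  1.97825171 -0.15141173  0.98493038
  0.36202742]
```

View pics/w1.png

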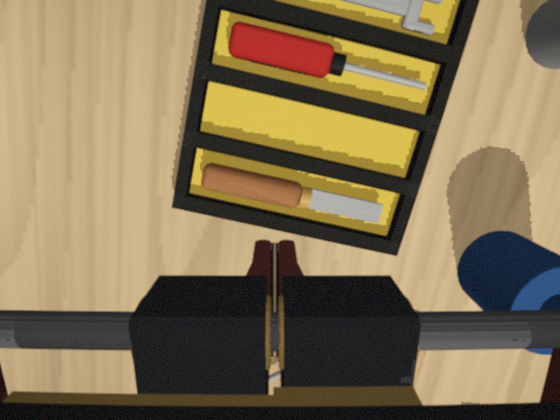

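The wrist view shows the empty slot centred near (310,130), between the red driver and the chisel. I measure it there, then go on to the handle.

```bash

python3 - <<'E'
from h import *
p=robot.camera_params('wrist'); p['origin']=np.array([0.49158485,-0.02725207,0.38494144]);p['attitude']=np.array([2.87926014,0.18551171,0.02395466])
h=cv2.cvtColor(cv2.imread('pics/w1.png'),cv2.COLOR_BGR2HSV); m=cv2.inRange(h,(20,130,90),(34,255,255))
n,l,s,c=cv2.connectedComponentsWithStats(m); i=l[120,300]; r=cv2.minAreaRect(np.argwhere(l==i)[:,::-1].astype(np.float32))
w=cast(p,cv2.boxPoints(r),.01); print(i,s[i],c[i],r,w.round(4),w.mean(0),cast(p,c[i],.01))
E
python3 -m creep '0 0 0 0 -.1 0 0; 0 0 0 0 -.2 0 0; 0 0 0 0 -.3 0 0; 0 0 0 0 -.4 0 0; 0 0 0 0 -.5 0 0; 0 0 0 0 -.6 0 0; 0 0 0 0 -.7 0 0; 0 0 0 0 -.8 0 0; 0 0 0 0 -.9 0 0; 0 0 0 0 -1 0 0'
python3 - <<'E'
from h import *
p=robot.camera_params('wrist'); im=robot.camera('wrist'); cv2.imwrite('pics/w2.png',im)
h=cv2.cvtColor(im,cv2.COLOR_BGR2HSV); m=cv2.inRange(h,(20,170,110),(34,255,255))
n,l,s,c=cv2.connectedComponentsWithStats(m)
for i in range(1,n):
  if s[i,4]>400: print(s[i],c[i],cast(p,c[i],.02))
print(robot.get_state()['tool_pos'])
E
```

```text
3 [  200    81   219    97 10885] [307.17409279 129.08387689] ((308.0044860839844, 129.12673950195312), (217.06039428710938, 51.476966857910156), 12.90107250213623) [[ 0.4166 -0.0552  0.01  ]
 [ 0.4239 -0.006   0.01  ]
 [ 0.6384 -0.0245  0.01  ]
 [ 0.6379 -0.0761  0.01  ]] [ 0.5291982  -0.04041719  0.01      ] [[ 0.52643563 -0.04018672  0.01      ]]
time: 6.15
tool_pos: [0.4994, -0.2472, 0.2413]
orientation: [-2.076, -2.358, -0.0]
contact_force: [0.7, -0.5, 1.0]
grip_width: 0.005
grasp_force: 0.0
[ 202    0  229   91 4956] [327.28248588  44.94390638] [[ 0.5325787  -0.11088603  0.02      ]]
[370   0  73  18 666] [416.25975976   5.72672673] [[ 0.6076363  -0.06659246  0.02      ]]
[ 0.49890324 -0.24988378  0.24158526]
```

View pics/w2.png

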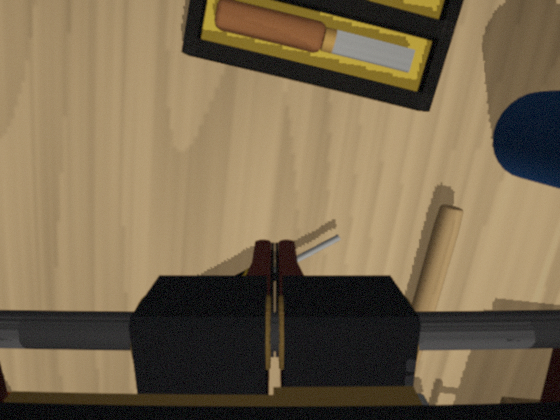

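The wrist view shows only the blade tip at (335,240); the gripper hides the handle. The gap agrees at (0.528, -0.041). Top and scene agree on the handle at (0.464, -0.3835), so I move above it and descend.

```bash

python3 -m creep '0 0 0 -.03 -.1 0 0; 0 0 0 -.06 -.2 0 0; 0 0 0 -.09 -.3 0 0; 0 0 0 -.12 -.4 0 0; 0 0 0 -.15 -.5 -.05 0; 0 0 0 -.18 -.6 -.1 0; 0 0 0 -.21 -.7 -.15 0; 0 0 0 -.235 -.8 -.2 0; 0 0 0 -.235 -.9 -.25 0; 0 0 0 -.235 -.9 -.3 0'
python3 -m creep '0 0 0 0 0 -.1 0; 0 0 0 0 0 -.2 0; 0 0 0 0 0 -.3 0; 0 0 0 0 0 -.4 0; 0 0 0 0 0 -.5 0; 0 0 0 0 0 -.6 0; 0 0 0 0 0 -.7 0; 0 0 0 0 0 -.77 0; 0 0 0 0 0 -.82 0; 0 0 0 0 0 -.82 0'
python3 - <<'E'
from h import *
for n in ('top','scene'): cv2.imwrite(f'pics/{n}1.png',robot.camera(n))
a=cv2.imread('pics/top1.png')[190:270,360:460];b=cv2.imread('pics/scene1.png')[170:250,100:200]
cv2.imwrite('pics/c1.png',cv2.resize(np.hstack([a,b]),None,fx=4,fy=4)); print(robot.get_state()['tool_pos'])
E
```

```text
time: 7.2
tool_pos: [0.4637, -0.3831, 0.1961]
orientation: [2.078, 2.355, -0.001]
contact_force: [0.5, -0.7, -0.8]
grip_width: 0.004
grasp_force: 0.0
time: 8.2
tool_pos: [0.4638, -0.3813, 0.0723]
orientation: [-2.075, -2.357, 0.0]
contact_force: [0.3, 0.0, 0.3]
grip_width: 0.004
grasp_force: 0.0
[ 0.46436383 -0.3819129   0.07358544]
```

View pics/c1.png

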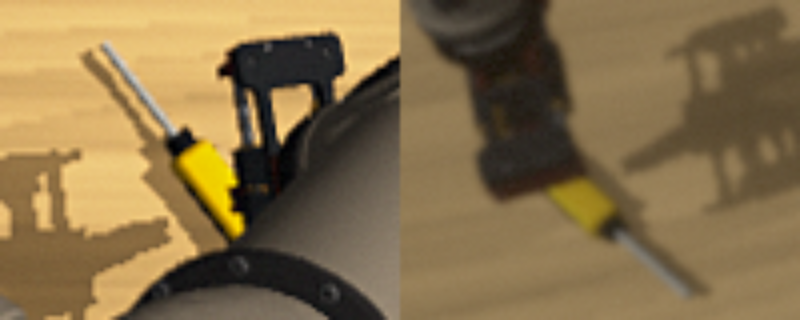

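The fingers hang over the middle of the handle with clearance, in both views. Now I hold for 4 s.

```bash
for i in 1 2 3 4; do python3 -m creep '0 0 0 0 0 0 0; 0 0 0 0 0 0 0; 0 0 0 0 0 0 0; 0 0 0 0 0 0 0; 0 0 0 0 0 0 0; 0 0 0 0 0 0 0; 0 0 0 0 0 0 0; 0 0 0 0 0 0 0; 0 0 0 0 0 0 0; 0 0 0 0 0 0 0' | grep -E 'time|pos'; done
```

```text
time: 9.3
tool_pos: [0.4642, -0.3816, 0.0734]
time: 10.3
tool_pos: [0.4642, -0.3816, 0.0734]
time: 11.3
tool_pos: [0.4642, -0.3816, 0.0734]
time: 12.3
tool_pos: [0.4642, -0.3816, 0.0734]
```

```bash

python3 -m creep '0 0 0 0 0 .1 0; 0 0 0 0 0 .2 0; 0 0 0 0 0 .3 0; 0 0 0 0 0 .4 0; 0 0 0 0 0 .5 0; 0 0 0 0 0 .6 0; 0 0 0 .03 .1 .6 0; 0 0 0 .05 .2 .6 0; 0 0 0 .08 .3 .6 0; 0 0 0 .1 .4 .6 0' | grep -E 'time|pos'
python3 -m creep '0 0 0 .03 .1 0 0; 0 0 0 .06 .2 0 0; 0 0 0 .09 .3 0 0; 0 0 0 .12 .4 0 0; 0 0 0 .15 .5 0 0; 0 0 0 .18 .6 0 0; 0 0 0 .21 .7 0 0; 0 0 0 .24 .8 0 0; 0 0 0 .27 .9 0 0; 0 0 0 .3 1 0 0' | grep -E 'time|pos'
python3 -m creep '0 0 0 .03 .1 0 0; 0 0 0 .03 .2 0 0; 0 0 0 .03 .3 0 0; 0 0 0 .03 .4 0 0; 0 0 0 .03 .5 0 0; 0 0 0 .03 .6 0 0; 0 0 0 .03 .7 0 0; 0 0 0 .03 .8 0 0; 0 0 0 .03 .87 0 0; 0 0 0 .03 .87 0 0' | grep -E 'time|pos'
python3 -m creep '0 0 0 0 0 -.1 0; 0 0 0 0 0 -.2 0; 0 0 0 0 0 -.3 0; 0 0 0 0 0 -.4 0; 0 0 0 0 0 -.5 0; 0 0 0 0 0 -.57 0; 0 0 0 0 0 -.62 0; 0 0 0 0 0 -.66 0; 0 0 0 0 0 -.69 0; 0 0 0 0 0 -.69 0' | grep -E 'time|pos'
```

```text
time: 13.3
tool_pos: [0.4796, -0.319, 0.1625]
time: 14.3
tool_pos: [0.5246, -0.1703, 0.1634]
time: 15.3
tool_pos: [0.5286, -0.0392, 0.1633]
time: 16.3
tool_pos: [0.5286, -0.0411, 0.0595]
```

```bash

python3 - <<'E'
from h import *
for n in ('top','scene'): cv2.imwrite(f'pics/{n}2.png',robot.camera(n))
a=cv2.imread('pics/top2.png')[165:270,225:345];b=cv2.imread('pics/scene2.png')[165:270,205:325]
cv2.imwrite('pics/c2.png',cv2.resize(np.hstack([a,b]),None,fx=3,fy=3)); print(robot.get_state()['tool_pos'])
E
```

```text
[ 0.52896955 -0.04114066  0.06010572]
```

View pics/c2.png

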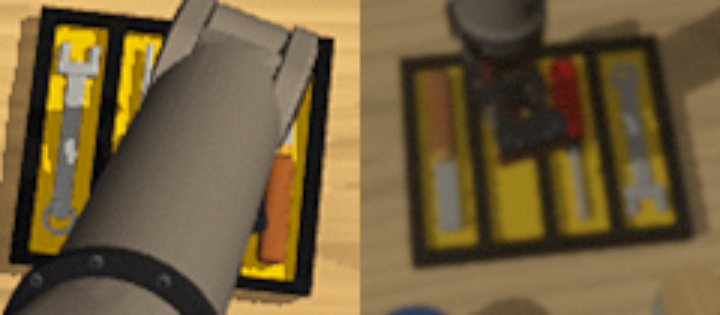

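The pointer hangs over the empty slot in the scene view, clear of the tools. I hold for 4 s, then lift and move to just behind the slider.

```bash
for i in 1 2 3 4; do python3 -m creep '0 0 0 0 0 0 0; 0 0 0 0 0 0 0; 0 0 0 0 0 0 0; 0 0 0 0 0 0 0; 0 0 0 0 0 0 0; 0 0 0 0 0 0 0; 0 0 0 0 0 0 0; 0 0 0 0 0 0 0; 0 0 0 0 0 0 0; 0 0 0 0 0 0 0' | grep -E 'time|pos'; done
python3 -m creep '0 0 0 0 0 .1 0; 0 0 0 0 0 .2 0; 0 0 0 0 0 .3 0; 0 0 0 0 0 .4 0; 0 0 0 0 0 .5 0; 0 0 0 0 0 .6 0; 0 0 0 0 .1 .6 0; 0 0 0 0 .2 .6 0; 0 0 0 0 .3 .6 0; 0 0 0 0 .4 .6 0' | grep -E 'time|pos'
python3 -m creep '0 0 0 0 .1 0 0; 0 0 0 0 .2 0 0; 0 0 0 0 .3 0 0; 0 0 0 0 .4 0 0; 0 0 0 0 .5 0 0; 0 0 0 0 .6 0 0; 0 0 0 0 .7 0 0; 0 0 0 -.01 .8 0 0; 0 0 0 -.02 .9 0 0; 0 0 0 -.03 1 0 0' | grep -E 'time|pos'
python3 -m creep '0 0 0 0 .1 0 0; 0 0 0 0 .2 0 0; 0 0 0 0 .3 0 0; 0 0 0 0 .4 0 0; 0 0 0 0 .5 0 0; 0 0 0 0 .53 0 0; 0 0 0 0 .53 0 0; 0 0 0 0 .53 0 0; 0 0 0 0 .53 0 0; 0 0 0 0 .53 0 0'
python3 - <<'E'
from h import *
cv2.imwrite('pics/w3.png',robot.camera('wrist'))
E
```

```text
time: 17.4
tool_pos: [0.5287, -0.0411, 0.0599]
time: 18.4
tool_pos: [0.5287, -0.0411, 0.0599]
time: 19.4
tool_pos: [0.5287, -0.0411, 0.0599]
time: 20.4
tool_pos: [0.5288, -0.0411, 0.0599]
time: 21.4
tool_pos: [0.5282, 0.0211, 0.1492]
time: 22.4
tool_pos: [0.524, 0.1701, 0.1498]
time: 23.4
tool_pos: [0.5243, 0.2476, 0.15]
orientation: [2.077, 2.357, -0.0]
contact_force: [-0.1, 0.2, -0.1]
grip_width: 0.007
grasp_force: 0.0
```

View pics/w3.png

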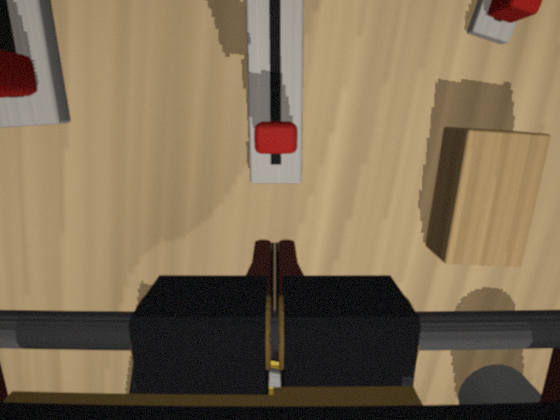

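The wrist view shows the slider at (276,138) straight ahead of the fingers, on the middle track's -y end. I descend and push along the track.

```bash

python3 -m creep '0 0 0 0 0 -.1 0; 0 0 0 0 0 -.2 0; 0 0 0 0 0 -.3 0; 0 0 0 0 0 -.4 0; 0 0 0 0 0 -.5 0; 0 0 0 0 0 -.57 0; 0 0 0 0 0 -.62 0; 0 0 0 0 0 -.66 0; 0 0 0 0 0 -.69 0; 0 0 0 0 0 -.69 0' | grep -E 'time|pos|force'
python3 -m creep '0 0 0 -.005 .04 0 0; 0 0 0 -.01 .08 0 0; 0 0 0 -.015 .12 0 0; 0 0 0 -.02 .16 0 0; 0 0 0 -.025 .2 0 0; 0 0 0 -.03 .24 0 0; 0 0 0 -.035 .28 0 0; 0 0 0 -.04 .32 0 0; 0 0 0 -.045 .36 0 0; 0 0 0 -.05 .4 0 0' | grep -E 'time|pos|force'
python3 -m creep '0 0 0 -.005 .04 0 0; 0 0 0 -.01 .08 0 0; 0 0 0 -.015 .12 0 0; 0 0 0 -.02 .16 0 0; 0 0 0 -.025 .2 0 0; 0 0 0 -.03 .24 0 0; 0 0 0 -.035 .28 0 0; 0 0 0 -.04 .32 0 0; 0 0 0 -.045 .36 0 0; 0 0 0 -.05 .4 0 0' | grep -E 'time|pos|force'
```

```text
time: 24.45
tool_pos: [0.5241, 0.2484, 0.0461]
contact_force: [0.9, 1.0, 0.2]
grasp_force: 0.0
time: 25.45
tool_pos: [0.5165, 0.3088, 0.0463]
contact_force: [0.1, -2.2, 1.2]
grasp_force: 0.8
time: 26.45
tool_pos: [0.5091, 0.3688, 0.0463]
contact_force: [-0.6, -1.7, -0.2]
grasp_force: 0.8
```

Pushing at about 2 N. I finish the travel slowly and watch for the stop.

```bash

python3 -m creep '0 0 0 -.002 .01 0 0; 0 0 0 -.004 .02 0 0; 0 0 0 -.005 .03 0 0; 0 0 0 -.006 .04 0 0; 0 0 0 -.007 .05 0 0; 0 0 0 -.008 .06 0 0; 0 0 0 -.01 .07 0 0; 0 0 0 -.01 .08 0 0; 0 0 0 -.01 .08 0 0; 0 0 0 -.01 .08 0 0' | grep -E 'time|pos|contact'
python3 - <<'E'
from h import *
im=robot.camera('scene'); cv2.imwrite('pics/s3.png',cv2.resize(im[165:215,330:420],None,fx=6,fy=6))
E
```

```text
time: 27.45
tool_pos: [0.5079, 0.3809, 0.0466]
contact_force: [1.1, -0.2, -0.4]
```

```bash

python3 -m creep '0 0 0 0 .004 0 0; 0 0 0 -.001 .008 0 0; 0 0 0 -.001 .012 0 0; 0 0 0 -.002 .016 0 0; 0 0 0 -.002 .02 0 0; 0 0 0 -.003 .024 0 0; 0 0 0 -.003 .028 0 0; 0 0 0 -.004 .032 0 0; 0 0 0 -.004 .036 0 0; 0 0 0 -.005 .04 0 0' | grep -E 'time|pos|contact'
python3 - <<'E'
from h import *
im=robot.camera('scene'); cv2.imwrite('pics/s4.png',cv2.resize(im[165:215,330:420],None,fx=6,fy=6))
E
```

```text
time: 28.5
tool_pos: [0.5073, 0.3854, 0.0464]
contact_force: [1.0, -5.2, 3.6]
```

```bash

python3 -m creep '0 0 0 0 .004 0 0; 0 0 0 -.001 .008 0 0; 0 0 0 -.001 .012 0 0; 0 0 0 -.002 .016 0 0; 0 0 0 -.002 .02 0 0; 0 0 0 -.002 .02 0 0; 0 0 0 -.002 .02 0 0; 0 0 0 -.002 .02 0 0; 0 0 0 -.002 .02 0 0; 0 0 0 -.002 .02 0 0' | grep -E 'time|pos|contact'
```

```text
time: 29.55
tool_pos: [0.5073, 0.3856, 0.0464]
contact_force: [0.7, -11.4, 6.8]
```

The tool stays put while the force rises to 11 N, so the slider is at its end stop. I back off, lift and check.

```bash

python3 -m creep '0 0 0 .005 -.04 0 0; 0 0 0 .01 -.08 0 0; 0 0 0 .015 -.12 0 0; 0 0 0 .02 -.16 0 0; 0 0 0 .025 -.2 0 0; 0 0 0 .03 -.24 0 0; 0 0 0 .035 -.28 0 0; 0 0 0 .04 -.32 0 0; 0 0 0 .04 -.32 0 0; 0 0 0 .04 -.32 0 0' | grep -E 'time|pos|contact'
python3 -m creep '0 0 0 0 0 .1 0; 0 0 0 0 0 .2 0; 0 0 0 0 0 .3 0; 0 0 0 0 0 .4 0; 0 0 0 0 0 .5 0; 0 0 0 0 0 .6 0; 0 0 0 0 0 .7 0; 0 0 0 0 0 .8 0; 0 0 0 0 0 .9 0; 0 0 0 0 0 1 0' | grep -E 'time|pos|contact'
python3 - <<'E'
from h import *
im=robot.camera('wrist'); p=robot.camera_params('wrist'); cv2.imwrite('pics/w5.png',im)
E
```

```text
time: 30.55
tool_pos: [0.5127, 0.3414, 0.0464]
contact_force: [-0.7, 0.4, 0.0]
time: 31.55
tool_pos: [0.5127, 0.3413, 0.1976]
contact_force: [-0.2, 0.4, 0.8]
```

View pics/w5.png

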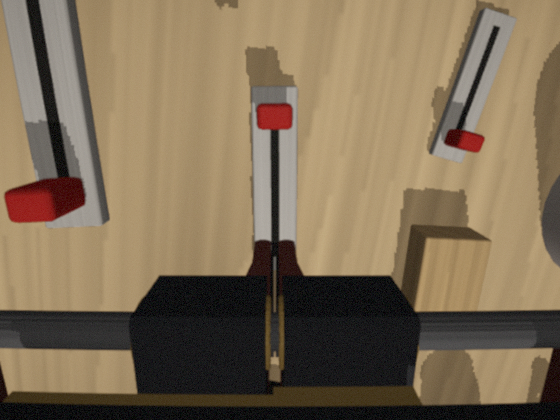

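The slider is at (274,117), at the far end of its track. The other strips and the offcut are untouched and the arm is clear, so I hand in.

```bash
python3 -c "
from workcell import robot; print(robot.sign_off())"
```

```text
the job is handed in; nothing more can be done
None
```

I pointed at the yellow screwdriver's handle and then at the empty slot for about 4 s each, pushed the red slider to its far end stop, and handed the job in at about 32 s with the arm clear and no sign of touching anything else.

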